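# Clamp a copper pot in the V-block of the drilling jig

## Task

Set the copper pot up for drilling: swing the jig's blue clamp bar right open by its red handle, slide the pot along the bench into the V-block until it is fully home against both faces, and only then swing the bar fully shut again so that its rubber pad holds the pot. Keep the pot standing on the bench as it is, and leave the other things on the bench where they are.

Things in the scene. Friction and masses are not known exactly. Their poses are not given: they have to be found in the camera images.
- pot: Small copper pot standing mouth down, flat base up: an upright cylinder 96 mm in diameter, 80 mm tall, about 0.35 kg, with low bosses and bands in its wall. Origin at the centre of its underside, on the bench; z up; its yaw does not matter. Too wide for most grippers, it is pushed along the bare bench; pushed 25 to 50 mm above the bench it slides without tipping.
- jig: Steel drilling jig bolted to the bench. Origin on the bench top where the pot's centre stands when home; +x points into the V along its centre line, towards the grey drill head behind (x +100 to +305 mm, 77 mm tall); the mouth opens to -x; y to the left looking in; z up. V-block 50 mm tall, 140 mm wide. The pot slides in on the bare bench, no step.
- v_seat (a point): Same point as the jig's origin, on the bench top: the pot's centre stands over it when the pot touches both upright faces of the V. The faces stand at 90 degrees to each other, 45 degrees either side of the centre line, would meet at x +68 mm and reach forward to x +14 mm, y +-54 mm (jig frame).
- rail_end (a point): Top of the front end of the flat rail on the jig's +y side (jig frame x -82, y +79, z 20 mm). A like rail runs along the -y side; both are 20 mm tall and end there, with 140 mm clear between them for the pot. On the +y rail, at x -47 to -59 mm, y +73 to +91 mm, stands the bar's stop, 52 mm tall.
- bar (a joint): Hinge angle (rad) of the blue clamp bar: 0 = shut across the V's mouth against its stop, growing counter-clockwise seen from above as the handle end swings out away from the V; 1.57 = straight out, beside the pot's path; 1.9 = end of travel. Stiff hinge (0.6 N m, 4 N at the handle), stays where left. Bar 12 mm thick, 30 to 52 mm above the bench, reaching 180 mm from the hinge.
- bar_hinge (a point): Axis of the bar's upright hinge, 41 mm above the bench, in the jig's frame at x -66, y -90 mm. The hinge post is 26 mm across and 60 mm tall.
- bar_handle (a point): Middle of the red handle, an upright round peg 18 mm in diameter and 50 mm tall on top of the bar, 52 to 102 mm above the bench, 160 mm from the hinge axis; pinch it from above, or push it or the bar. It is fixed to the bar and round, so it can turn between the fingers. With the bar shut it stands at x -66, y +70 mm in the jig's frame.
- pad: Round black rubber pad, 20 mm across, on a spring plunger standing 21 mm from the bar's centre plane towards the V, 90 mm from the hinge, 41 mm above the bench. Origin on the bar's centre plane. With the bar shut and the pot home, the spring gives about 3 mm and the pad bears on the pot with about 4 N.
- dome: Bystander: copper dome lid with a brass knob, 80 mm across, 80 mm tall. Origin under its centre.
- mallet: Bystander: wooden mallet lying down, head 120 x 65 x 65 mm, handle 190 mm long towards its own -x. Origin under the head.
- bowl: Bystander: copper bowl 110 mm across, 45 mm tall. Origin under its centre.
- polish_tin: Bystander: green tin, 68 mm across, 85 mm tall. Origin under its centre.
- screwdriver: Bystander: screwdriver lying along its own x axis, about 200 mm long.
- tea_glass: Bystander: small glass, 58 mm across, 75 mm tall. Origin under its centre.
Not all that is in view belongs to the job. Leave any pink or purple look-alike of the pot alone.

How it is judged:
By the outcome, as a careful person would: the job done as asked, in the order asked, and still so for the second after the job is handed in, with the robot touching nothing.
It also fails if it takes over 72 s, if anything falls off the work surface, if the arm or the gripper's body presses on something with over 40 N, if the wrist force passes 120 N, or if a joint passes its speed limit or range.

## Robot

A 6-joint arm with a two-finger parallel gripper is mounted at the origin on the work surface. World frame = base frame: x ahead of the robot, y to its left, z up, the work surface at z = 0. Lengths are in mm, angles in rad, forces in N, time in s.
With the tool pointing down it reaches from about 400 to 925 mm from the base axis. Payload 12.5 kg.
Tool frame: the origin (TCP) lies where the fingers leave the gripper's body, on its centre line; the fingertips stand 78 mm ahead of it and the grasp point (between the pads) lies 59 mm ahead of it (env.tip_extent is the distance from the TCP to the fingertips, in mm); z points along the fingers, y is the direction in which the jaws open and shut (so a half turn about z gives the same grasp; the last joint's range is limited). The gripper opens to 95 mm and grips with 3 to 60 N. Pads are 20 mm wide; open, the fingers measure 119 mm over their backs; the gripper's body (75 mm by 180 mm) begins 59 mm behind the grasp point.
Start: joints at [1.191, 0.491, 1.559, -0, 1.092, -0.106], TCP at [168.975, 601.735, 292.261] pointing down, gripper open.
Joint ranges: [-3.1, 3.1], [-0.84, 2.19], [0.05, 2.79], [-1.13, 4.28], [0.06, 2.93], [-2.69, 2.69]. Speed limits (rad/s): [2.22, 2.22, 2.79, 3.14, 3.14, 3.14].

## Interface

Orientations are given as [roll, pitch, yaw] about the fixed x, y, z axes, in that order (R = Rz(yaw) Ry(pitch) Rx(roll)).
In Python, from cell import env gives the robot as it stands. The module is installed in compiled form; this text tells all that it offers.
- The arm moves only by the tool play_rows, never from a script. Its argument "targets" is a list of rows, each an object with "linear": the shift along the tool's x, y, z in mm, a list of three; "turn": the turn about the tool's z in rad. A call has 1 to 20 rows; each row is the pose to reach, as a shift and turn from the pose commanded when the call began, along the tool's axes at that moment; what a row does not reach only later rows make up. A row lasts 1/8 s, in which the tool goes at most 62.5 mm and 10.7 degrees, less where a joint would pass 70% of its speed; a pose out of reach is approached as far as the arm can. A call with a gripper value outside its range is refused whole. "hand" is the finger opening in mm, from 0 to 95.1, set as the call begins (left out, the last holds). The fingers move at their own pace and stop on an object; the grip force is fixed at half the most. Time passes only in rows, so rows that repeat a pose let the fingers close. It gives the time, the measured TCP pose, the force and the opening at its end, in the units of the state.
- env.state(): the state, without advancing time (a new reading comes with each control period).
- env.read_camera(name): name is "side" or "top"; returns (picture, depth): 384x512x3 uint8, red, green, blue; 384x512 float32, mm along the optical axis (not along the pixel's ray), 0 where there is no reading.
- env.camera_params(name): a dict with "fx", "fy", "cx", "cy" (pixels), "R" (3x3) and "t" (3): a world point X has camera coordinates R X + t. Camera axes: x right, y down, z forward; pixel columns grow to the right and rows downward; lengths in mm; the calibration is good to about 2 mm. A picture is of the moment at which its call begins. camera_params takes no time and is no camera call.
- env.job_done(): hands the job in, once; it reports no verdict.
The state is a dict: "t": time; "joints": joint angles; "qvel": joint speeds; "tau": joint torques, N m; "eef_pos": TCP position; "tcp_rot": TCP orientation; "ft_force": force on the tool from outside, world axes, zero at the start; "moment": the same for the moment, N m; "opening": opening from 0.0 (shut) to 1.0 (fully open).
Only numpy, scipy, OpenCV 4.12 (cv2) and the standard library are available. Lean on these libraries where they do the work, as an engineer would, in place of code of your own. Each camera call takes 0.05 s, during which the arm holds its last target.

## Working session

There is one attempt and no reset: what is moved stays moved. The work goes in short steps, Python scripts to look and compute and a tool call to move; the robot and the scene stay as the last step left them, time stands still between calls to the robot, and variables do not carry over. Pictures are saved under pics/ and viewed, and the job is handed in when it is done.

Besides the shell and the picture viewer there is one more tool, called after "Request:" by a JSON object that holds its "method" and its "body". play_rows: Moves the arm, as the interface text tells. Its arguments: {"type":"object","properties":{"targets":{"type":"array","items":{"type":"object","properties":{"linear":{"type":"array","items":{"type":"number"}},"turn":{"type":"number"}}}},"hand":{"type":"number"}},"required":["targets"]}

```bash
mkdir -p pics; python3 - <<'E'
from cell import env
import cv2,numpy as np
print(env.state())
for n in("top","side"):
    p,d=env.read_camera(n); cv2.imwrite(f"pics/{n}0.png",p[:,:,::-1]); np.save(f"{n}0.npy",d); print(n,env.camera_params(n))
print(env.tip_extent)
E
```

```text
{'t': 0.0, 'joints': array([ 1.19138303e+00,  4.91536357e-01,  1.55945966e+00,  4.60055165e-06,
        1.09168384e+00, -1.05592086e-01]), 'qvel': array([ 2.45273600e-04, -1.02420727e-03,  7.19514023e-04,  9.29735498e-04,
       -1.00321177e-05, -1.34879201e-03]), 'tau': array([ 1.06915060e-03, -6.12653804e+01, -2.58179605e+01,  6.93018758e-02,
        4.82738251e-02, -6.45308046e-05]), 'eef_pos': array([168.92022277, 601.5725381 , 291.67259825]), 'tcp_rot': array([-3.14051193e+00, -1.18644524e-04,  2.86776925e+00]), 'ft_force': array([-0.31701123,  1.03327132, -0.44549339]), 'moment': array([-0.04347857,  0.01505886,  0.03103083]), 'opening': 0.9987590484769778}
top {'fx': 358.9691701271003, 'fy': 358.9691701271003, 'cx': 255.53905245119208, 'cy': 187.0266515958059, 'R': array([[ 0.0151151 , -0.99980777,  0.01248796],
       [-0.98017211, -0.01728376, -0.19739279],
       [ 0.19757069, -0.00925673, -0.98024494]]), 't': array([ -86.11878225,  511.43012992, 1190.34227064])}
side {'fx': 477.9872731234506, 'fy': 477.9872731234506, 'cx': 251.07234951614944, 'cy': 191.05624583954483, 'R': array([[ 9.35484126e-01, -3.53368190e-01,  6.10645019e-04],
       [-2.58951198e-01, -6.86704470e-01, -6.79250504e-01],
       [ 2.40444854e-01,  6.35269937e-01, -7.33906247e-01]]), 't': array([-490.90311346,  133.15399956, 1443.27365944])}
77.60000000000001
```

View pics/top0.png

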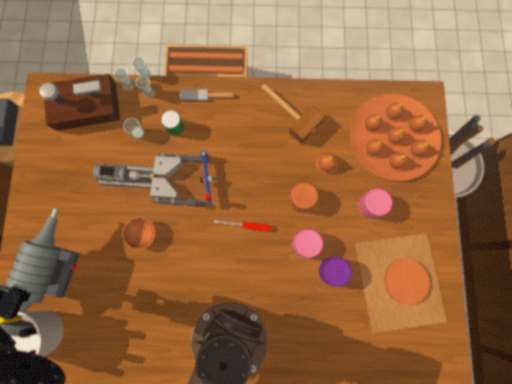

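View pics/side0.png

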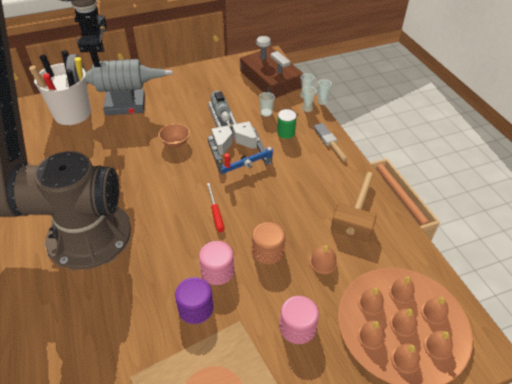

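```bash
cat > h.py <<'E'
from cell import env
import cv2,numpy as np
def ray(n,u,v):
    c=env.camera_params(n);R=np.array(c["R"]);t=np.array(c["t"])
    d=R.T@np.array([(u-c["cx"])/c["fx"],(v-c["cy"])/c["fy"],1]);return -R.T@t,d
def onz(n,u,v,z):
    o,d=ray(n,u,v);return o+d*(z-o[2])/d[2]
def cloud(n,D):
    c=env.camera_params(n);R=np.array(c["R"]);t=np.array(c["t"])
    v,u=np.mgrid[:384,:512];P=np.stack([(u-c["cx"])/c["fx"]*D,(v-c["cy"])/c["fy"]*D,D],-1)
    return (P-t)@R
E
python3 - <<'E'
from h import *
a=cv2.imread("pics/top0.png");b=cv2.imread("pics/side0.png")
cv2.imwrite("pics/topcrop.png",cv2.resize(a[130:270,80:340],None,fx=3,fy=3,interpolation=cv2.INTER_CUBIC))
cv2.imwrite("pics/sidecrop.png",cv2.resize(b[80:290,160:330],None,fx=2.8,fy=2.8,interpolation=cv2.INTER_CUBIC))
for n,im in(("top",a),("side",b)):
    P=cloud(n,np.load(n+"0.npy")); hsv=cv2.cvtColor(im,cv2.COLOR_BGR2HSV);H,S,V=cv2.split(hsv)
    Z=P[...,2]
    for nm,m in (("blue",(H>100)&(H<128)&(S>120)),("red",((H<5)|(H>174))&(S>170)&(V>90)),("any75-85",(Z>70)&(Z<86)),("rails17-24",(Z>16)&(Z<24)),("vb",(Z>46)&(Z<54))):
        k,l,s,c=cv2.connectedComponentsWithStats(m.astype(np.uint8))
        for i in range(1,k):
            if s[i,4]>12:
                q=P[l==i];bgr=im[l==i].mean(0).astype(int)
                print(n,nm,c[i].round(1),s[i,:].tolist(),"mean",q.mean(0).round(0),"min",q.min(0).round(0),"max",q.max(0).round(0),bgr)
E
```

```text
top blue [204.2 159.8] [203, 157, 3, 7, 13] mean [580.  91. 147.] min [267. -66.  46.] max [ 617.  109. 1269.] [121  78  60]
top red [207.5 196.5] [206, 194, 4, 6, 20] mean [468.  81.  99.] min [460.  75.  77.] max [477.  86. 107.] [ 27  40 189]
top red [256.4 226.3] [242, 223, 28, 8, 110] mean [379. -83.  36.] min [ 267. -127.   19.] max [ 391.  -33. 1269.] [  7  35 222]
top red [ 72.9 266.4] [72, 264, 3, 6, 15] mean [235. 532.  26.] min [226. 528.  19.] max [243. 535.  31.] [ 21  29 123]
top any75-85 [136.8  60.6] [132, 57, 14, 13, 54] mean [967. 360.  80.] min [933. 328.  70.] max [982. 376.  86.] [150 171 173]
top any75-85 [141.9  68.1] [137, 64, 10, 8, 21] mean [937. 339.  80.] min [928. 327.  71.] max [955. 356.  85.] [136 155 152]
top any75-85 [120.9  72.8] [114, 68, 15, 13, 70] mean [918. 413.  79.] min [890. 386.  70.] max [934. 435.  86.] [135 159 165]
top any75-85 [ 78.5 101.3] [44, 75, 70, 50, 1512] mean [808. 555.  73.] min [721. 430.  70.] max [912. 676.  85.] [32 53 96]
top any75-85 [140.7  80.2] [136, 76, 14, 12, 48] mean [891. 340.  78.] min [862. 308.  70.] max [904
[... 24205 characters left out ...]
.] max [ 264. -385.   54.] [110  45  94]
side vb [404.5 320.5] [397, 309, 20, 19, 97] mean [ 711. -596.   50.] min [ 696. -615.   46.] max [ 737. -567.   54.] [ 74 109 171]
side vb [371.7 333.4] [363, 322, 21, 18, 91] mean [ 616. -598.   50.] min [ 602. -616.   46.] max [ 644. -568.   54.] [ 73 108 170]
side vb [288.9 331. ] [284, 326, 11, 9, 14] mean [ 428. -520.   50.] min [ 421. -530.   47.] max [ 437. -505.   53.] [122 106 177]
side vb [439.7 343.3] [431, 332, 22, 18, 97] mean [ 757. -678.   50.] min [ 744. -697.   46.] max [ 783. -651.   54.] [ 74 110 172]
side vb [407.6 356.8] [399, 344, 21, 20, 102] mean [ 665. -680.   50.] min [ 651. -697.   46.] max [ 693. -649.   54.] [ 74 109 171]
```

View pics/topcrop.png

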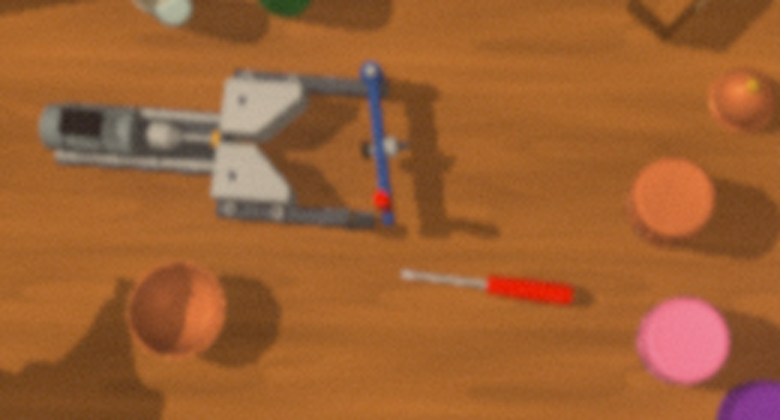

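View pics/sidecrop.png

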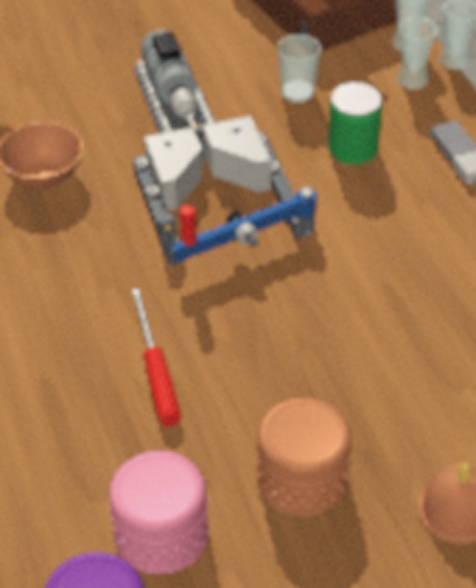

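```bash
python3 - <<'E'
from h import *
f=lambda v:np.round(v[:2],1)
print("hinge top z60",f(onz("top",203.7,153.7,60)),f(onz("side",160+308/2.8,80+195/2.8,60)))
print("handle top z102",f(onz("top",207.3,196.7,102)),f(onz("side",160+188/2.8,80+211/2.8,102)))
# vblock rect and pot tops via colour masks
for n in("top","side"):
    im=cv2.imread(f"pics/{n}0.png");P=cloud(n,np.load(n+"0.npy"));Z=P[...,2]
    X,Y=P[...,0],P[...,1]
    m=(Z>46)&(Z<54)&(X>460)&(X<630)&(Y>175)&(Y<300)
    v,u=np.nonzero(m);W=np.array([onz(n,a,b,50)[:2] for a,b in zip(u,v)],np.float32)
    print(n,"vblock",cv2.minAreaRect(W))
    m=((Z>76)&(Z<84)&(X>420)&(X<540)&(Y>-310)&(Y<-180))
    v,u=np.nonzero(m);W=np.array([onz(n,a,b,80)[:2] for a,b in zip(u,v)],np.float32)
    print(n,"pot",cv2.minEnclosingCircle(W),W.mean(0),cv2.fitEllipse(cv2.convexHull(W)))
    m=(Z>15)&(Z<24)&(X>440)&(X<480)&(Y>95)&(Y<300)
    for lo,hi in((440,490),(600,645)):
        m=(Z>16)&(Z<23)&(X>lo)&(X<hi)&(Y>95)&(Y<260)
        v,u=np.nonzero(m);W=np.array([onz(n,a,b,20)[:2] for a,b in zip(u,v)],np.float32)
        print(n,"rail",cv2.fitLine(W,cv2.DIST_HUBER,0,.01,.01).ravel().round(3),W.min(0),W.max(0))
E
```

```text
hinge top z60 [626.6 105.3] [631.  100.3]
handle top z102 [467.3  81.1] [473.3  81.3]
top vblock ((544.96875, 239.73008728027344), (93.07386779785156, 141.21035766601562), 85.79930114746094)
top pot ((480.7033386230469, -241.8780059814453), 46.38401794433594) [ 480.76816 -242.25919] ((480.2878112792969, -241.92535400390625), (89.8744125366211, 90.72687530517578), 25.439640045166016)
top rail [6.10000e-02 9.98000e-01 4.62441e+02 1.83087e+02] [447.5686  101.89587] [478.44733 256.9753 ]
top rail [1.09000e-01 9.94000e-01 6.23631e+02 1.78545e+02] [602.3363  94.9367] [634.9875  253.69699]
side vblock ((548.0844116210938, 233.61045837402344), (96.29821014404297, 143.21112060546875), 84.7247543334961)
side pot ((483.7539978027344, -248.85130310058594), 47.08931350708008) [ 483.97388 -248.10152] ((483.610595703125, -248.53421020507812), (90.70087432861328, 93.61165618896484), 13.303648948669434)
side rail [1.03000e-01 9.95000e-01 4.64620e+02 1.88657e+02] [451.30353   95.926796] [482.71512 262.35208]
side rail [1.07000e-01 9.94000e-01 6.27851e+02 1.76964e+02] [601.69385  93.43322] [639.0984  258.44513]
```

Request:
{"method": "play_rows", "body": {"hand": 50, "targets": [{"linear": [-12, -12, 0], "turn": 0.1}, {"linear": [-40, -40, 0], "turn": 0.27}, {"linear": [-70, -70, 0], "turn": 0.44}, {"linear": [-100, -100, 0], "turn": 0.61}, {"linear": [-130, -130, 0], "turn": 0.78}, {"linear": [-160, -160, 0], "turn": 0.95}, {"linear": [-190, -190, 0], "turn": 1.12}, {"linear": [-220, -218, 0], "turn": 1.29}, {"linear": [-250, -248, 0], "turn": 1.46}, {"linear": [-280, -278, 0], "turn": 1.63}, {"linear": [-310, -306, 0], "turn": 1.8}, {"linear": [-340, -335, 0], "turn": 1.97}, {"linear": [-365, -360, 0], "turn": 2.14}, {"linear": [-390, -385, 20], "turn": 2.31}, {"linear": [-410, -405, 40], "turn": 2.48}, {"linear": [-423, -417, 60], "turn": 2.62}, {"linear": [-428, -422, 80], "turn": 2.71}, {"linear": [-428, -422, 85], "turn": 2.71}, {"linear": [-428, -422, 85], "turn": 2.71}, {"linear": [-428, -422, 85], "turn": 2.71}]}}

```text
t: 2.6
eef_pos: [467.0, 80.1, 207.9]
tcp_rot: [3.142, -0.001, 0.159]
ft_force: [0.9, -0.2, -0.5]
opening: 0.525
```

```bash
python3 - <<'E'
from h import *
for n,s in(("top",(120,250,150,290)),("side",(70,240,150,330))):
    p,d=env.read_camera(n);p=p[:,:,::-1];cv2.imwrite(f"pics/{n}1.png",cv2.resize(p[s[0]:s[1],s[2]:s[3]],None,fx=4,fy=4,interpolation=cv2.INTER_CUBIC))
E
```

```text
(no output)
```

View pics/side1.png

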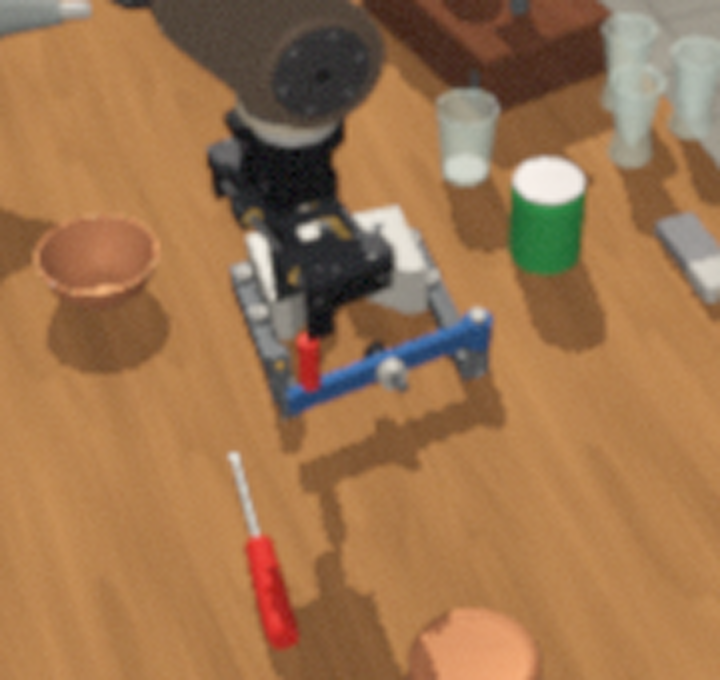

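View pics/top1.png

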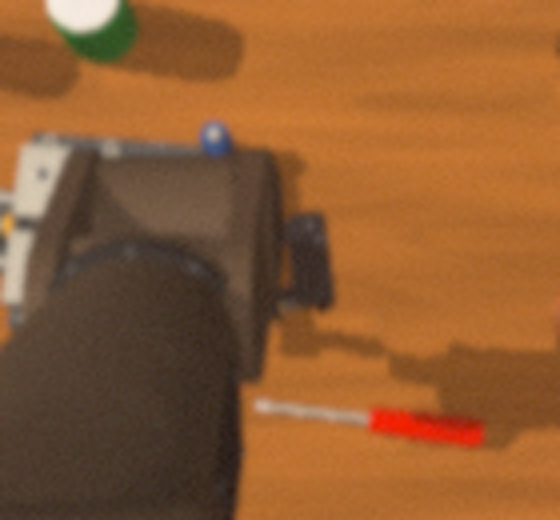

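```bash
cat >> h.py <<'E'
def proj(n,X):
    c=env.camera_params(n);q=np.array(c["R"])@np.array(X,float)+np.array(c["t"]);return np.array([c["cx"]+c["fx"]*q[0]/q[2],c["cy"]+c["fy"]*q[1]/q[2]]).round(1)
E
python3 - <<'E'
from h import *
j=np.array([.158,-.987]);w=np.array([.987,.158])
for s in(25,37,-25,-37):
  for k in(-10,10):
    q=np.array([467,80.1])+s*j+k*w; u=proj("side",[*q,130.3]); print(s,k,u,((u-[150,70])*4).round())
print(((proj("side",[467,80,102])-[150,70])*4))
E
```

```text
25 -10 [225.9 155.3] [304. 341.]
25 10 [231.6 153.1] [326. 332.]
37 -10 [227.7 157.6] [311. 350.]
37 10 [233.4 155.4] [334. 342.]
-25 -10 [218.6 146. ] [274. 304.]
-25 10 [224.2 143.9] [297. 296.]
-37 -10 [216.9 143.8] [268. 295.]
-37 10 [222.5 141.7] [290. 287.]
[301.6 344.4]
```

Request:
{"method": "play_rows", "body": {"targets": [{"linear": [2, 0, 20]}, {"linear": [2, 0, 45]}, {"linear": [2, 0, 65]}, {"linear": [2, 0, 69]}, {"linear": [2, 0, 69]}]}}

```text
validation failed for argument at $.ta...
```

Request:
{"method": "play_rows", "body": {"hand": 26, "targets": [{"linear": [0, 0, 0]}, {"linear": [0, 0, 0]}, {"linear": [0, 0, 0]}, {"linear": [0, 0, 0]}]}}

```text
validation failed for argument at $.ta...
```

```bash
python3 - <<'E'
from h import *
n,s=("side",(70,240,150,330))
p,d=env.read_camera(n);p=p[:,:,::-1];cv2.imwrite(f"pics/{n}2.png",cv2.resize(p[s[0]:s[1],s[2]:s[3]],None,fx=4,fy=4,interpolation=cv2.INTER_CUBIC))
E
```

```text
(no output)
```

View pics/side2.png

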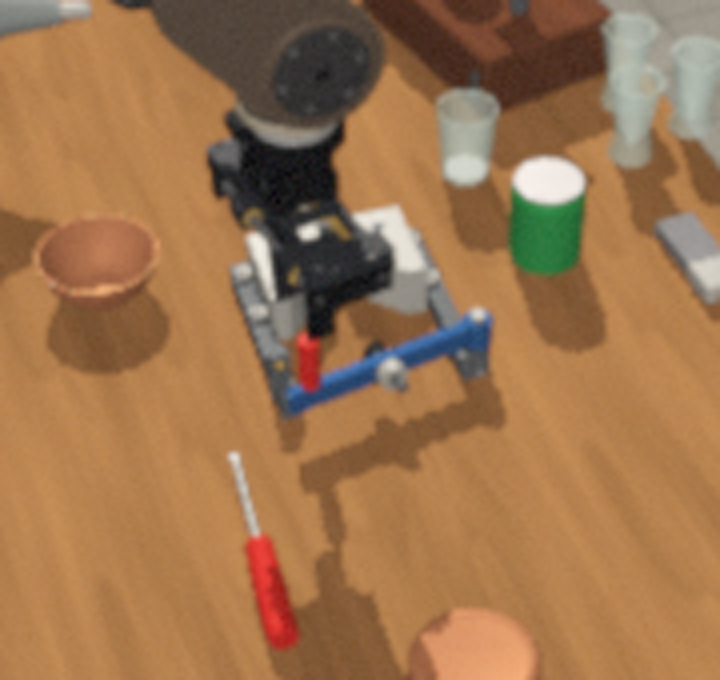

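```bash
python3 - <<'E'
from h import *
p,d=env.read_camera("side");P=cloud("side",d)
cv2.imwrite("pics/side3.png",cv2.resize(p[125:180,195:265,::-1],None,fx=10,fy=10,interpolation=cv2.INTER_NEAREST))
for v in range(138,170):
    print(v,[tuple(P[v,u].round().astype(int)) if abs(P[v,u]).max()<999 else None for u in(226,229,231)])
E
```

```text
138 [(np.int64(448), np.int64(0), np.int64(249)), (np.int64(456), np.int64(-3), np.int64(249)), (np.int64(461), np.int64(-7), np.int64(251))]
139 [(np.int64(448), np.int64(1), np.int64(244)), (np.int64(455), np.int64(-7), np.int64(249)), (np.int64(458), np.int64(-16), np.int64(255))]
140 [(np.int64(448), np.int64(0), np.int64(241)), (np.int64(451), np.int64(-17), np.int64(254)), (np.int64(458), np.int64(-14), np.int64(249))]
141 [(np.int64(452), np.int64(15), np.int64(224)), (np.int64(452), np.int64(-14), np.int64(248)), (np.int64(460), np.int64(-8), np.int64(240))]
142 [(np.int64(450), np.int64(10), np.int64(224)), (np.int64(452), np.int64(-13), np.int64(243)), (np.int64(458), np.int64(-15), np.int64(243))]
143 [(np.int64(463), np.int64(52), np.int64(182)), (np.int64(453), np.int64(-9), np.int64(236)), (np.int64(459), np.int64(-11), np.int64(236))]
144 [(np.int64(511), np.int64(213), np.int64(30)), (np.int64(452), np.int64(-12), np.int64(235)), (np.int64(460), np.int64(-7), np.int64(228))]
145 [(np.int64(510), np.int64(211), np.int64(27)), (np.int64(453), np.int64(-10), np.int64(229
[... 2744 characters left out ...]

165 [(np.int64(467), np.int64(77), np.int64(65)), (np.int64(476), np.int64(75), np.int64(64)), (np.int64(485), np.int64(82), np.int64(55))]
166 [(np.int64(467), np.int64(79), np.int64(59)), (np.int64(474), np.int64(70), np.int64(64)), (np.int64(484), np.int64(80), np.int64(52))]
167 [(np.int64(466), np.int64(76), np.int64(57)), (np.int64(476), np.int64(74), np.int64(56)), (np.int64(485), np.int64(81), np.int64(46))]
168 [(np.int64(464), np.int64(72), np.int64(57)), (np.int64(477), np.int64(78), np.int64(47)), (np.int64(484), np.int64(79), np.int64(44))]
169 [(np.int64(466), np.int64(79), np.int64(45)), (np.int64(477), np.int64(80), np.int64(41)), (np.int64(482), np.int64(75), np.int64(44))]
```

View pics/side3.png

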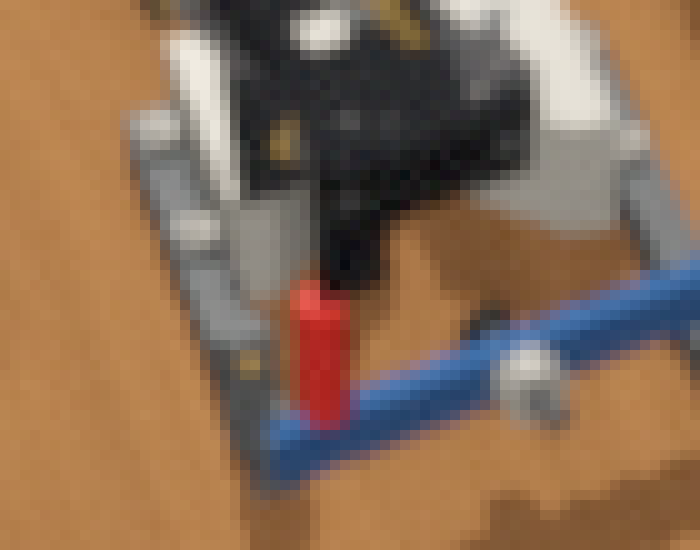

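Request:
{"method": "play_rows", "body": {"targets": [{"linear": [4, 0, 20], "turn": 0}, {"linear": [4, 0, 45], "turn": 0}, {"linear": [4, 0, 65], "turn": 0}, {"linear": [4, 0, 69], "turn": 0}, {"linear": [4, 0, 69], "turn": 0}]}}

```text
t: 3.42
eef_pos: [471.0, 80.4, 138.6]
tcp_rot: [-3.142, -0.0, 0.158]
ft_force: [0.5, 1.0, -0.5]
opening: 0.53
```

Request:
{"method": "play_rows", "body": {"hand": 26, "targets": [{"linear": [0, 0, 0], "turn": 0}, {"linear": [0, 0, 0], "turn": 0}, {"linear": [0, 0, 0], "turn": 0}, {"linear": [0, 0, 0], "turn": 0}]}}

```text
t: 3.92
eef_pos: [470.9, 80.4, 138.4]
tcp_rot: [-3.142, -0.0, 0.158]
ft_force: [-0.6, 0.4, 0.1]
opening: 0.273
```

```bash
python3 - <<'E'
from h import *
p,d=env.read_camera("side")
cv2.imwrite("pics/side4.png",cv2.resize(p[115:190,185:285,::-1],None,fx=7,fy=7,interpolation=cv2.INTER_CUBIC))
E
```

```text
(no output)
```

View pics/side4.png

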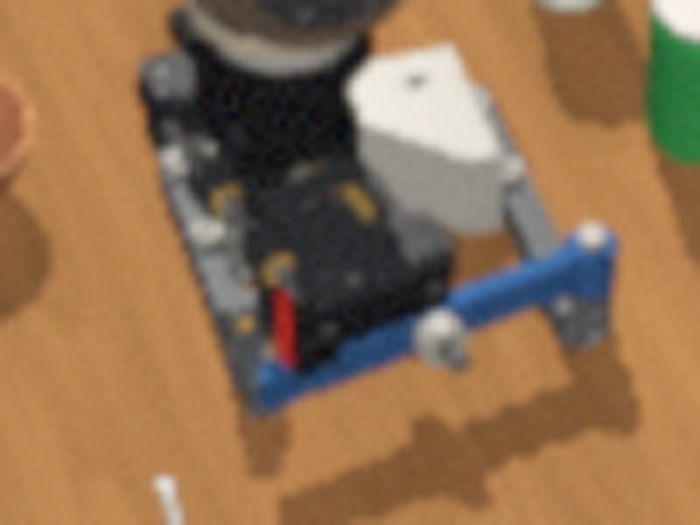

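Request:
{"method": "play_rows", "body": {"targets": [{"linear": [0, 4, 0], "turn": -0.02}, {"linear": [-1, 12, 0], "turn": -0.07}, {"linear": [-1, 19, 0], "turn": -0.12}, {"linear": [0, 29, 0], "turn": -0.18}, {"linear": [2, 39, 0], "turn": -0.24}, {"linear": [4, 48, 0], "turn": -0.3}, {"linear": [7, 57, 0], "turn": -0.37}, {"linear": [7, 57, 0], "turn": -0.37}]}}

```text
t: 4.97
eef_pos: [486.9, 24.7, 138.2]
tcp_rot: [-3.142, -0.0, 0.527]
ft_force: [-0.9, -0.1, 0.5]
opening: 0.276
```

```bash
python3 - <<'E'
from h import *
p,d=env.read_camera("side")
cv2.imwrite("pics/side5.png",cv2.resize(p[115:210,185:285,::-1],None,fx=6,fy=6,interpolation=cv2.INTER_CUBIC))
E
```

```text
(no output)
```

View pics/side5.png

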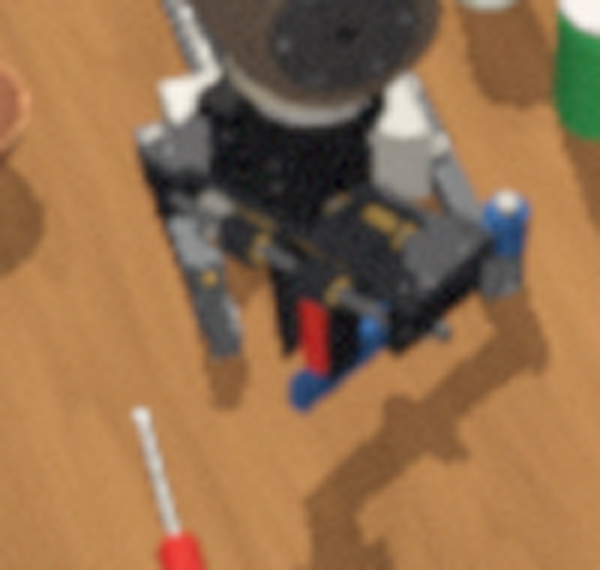

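Request:
{"method": "play_rows", "body": {"targets": [{"linear": [0, 8, 0], "turn": -0.05}, {"linear": [1, 20, 0], "turn": -0.12}, {"linear": [4, 39, 0], "turn": -0.24}, {"linear": [10, 58, 0], "turn": -0.37}, {"linear": [18, 76, 0], "turn": -0.49}, {"linear": [28, 93, 0], "turn": -0.61}, {"linear": [39, 108, 0], "turn": -0.74}, {"linear": [53, 122, 0], "turn": -0.86}, {"linear": [68, 134, 0], "turn": -0.98}, {"linear": [85, 145, 0], "turn": -1.1}, {"linear": [94, 149, 0], "turn": -1.16}, {"linear": [103, 153, 0], "turn": -1.22}, {"linear": [103, 153, 0], "turn": -1.22}]}}

```text
t: 6.65
eef_pos: [652.8, -54.9, 137.9]
tcp_rot: [-3.141, -0.0, 1.747]
ft_force: [0.7, 0.4, 0.4]
opening: 0.275
```

```bash
python3 - <<'E'
from h import *
for n,s in(("side",(110,220,200,320)),("top",(130,230,170,280))):
    p,d=env.read_camera(n)
    cv2.imwrite(f"pics/{n}6.png",cv2.resize(p[s[0]:s[1],s[2]:s[3],::-1],None,fx=5,fy=5,interpolation=cv2.INTER_CUBIC))
E
```

```text
(no output)
```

View pics/side6.png

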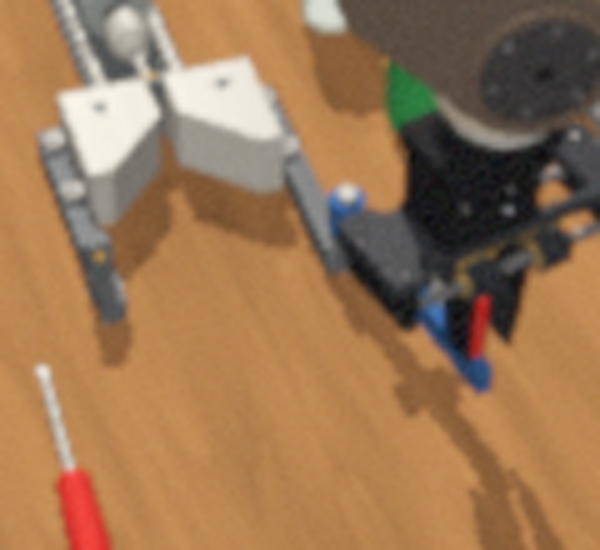

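View pics/top6.png

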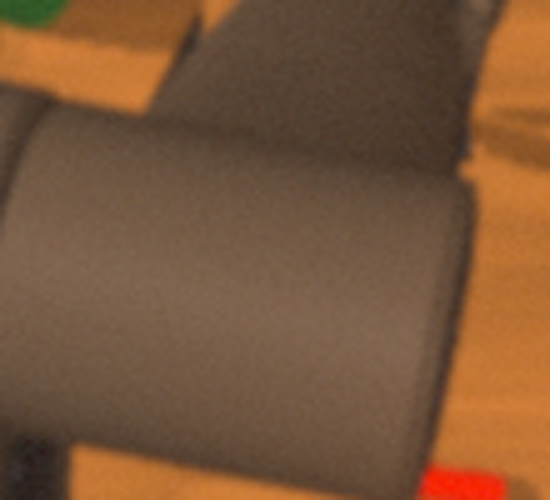

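Request:
{"method": "play_rows", "body": {"targets": [{"linear": [0, 3, 0], "turn": -0.02}, {"linear": [1, 6, 0], "turn": -0.04}, {"linear": [1, 6, 0], "turn": -0.04}]}}

```text
t: 7.12
eef_pos: [658.6, -53.2, 138.2]
tcp_rot: [-3.142, 0.0, 1.788]
ft_force: [-2.1, -2.9, -0.1]
opening: 0.276
```

Request:
{"method": "play_rows", "body": {"hand": 50, "targets": [{"linear": [0, -3, 0], "turn": 0}, {"linear": [0, -3, 0], "turn": 0}, {"linear": [0, -3, -10], "turn": 0}, {"linear": [0, -3, -40], "turn": 0}, {"linear": [0, -3, -75], "turn": 0}, {"linear": [0, -3, -80], "turn": 0}]}}

```text
t: 7.88
eef_pos: [656.3, -53.8, 221.4]
tcp_rot: [3.137, 0.002, 1.788]
ft_force: [0.2, -0.2, -0.0]
opening: 0.527
```

Request:
{"method": "play_rows", "body": {"hand": 66, "targets": [{"linear": [-12, -12, 0], "turn": 0.03}, {"linear": [-40, -41, 0], "turn": 0.08}, {"linear": [-75, -77, 0], "turn": 0.14}, {"linear": [-110, -113, 0], "turn": 0.2}, {"linear": [-145, -149, 0], "turn": 0.26}, {"linear": [-180, -185, 0], "turn": 0.32}, {"linear": [-212, -218, 0], "turn": 0.36}, {"linear": [-235, -242, 0], "turn": 0.36}, {"linear": [-242, -250, 0], "turn": 0.36}, {"linear": [-242, -250, 20], "turn": 0.36}, {"linear": [-242, -250, 30], "turn": 0.36}, {"linear": [-242, -250, 30], "turn": 0.36}]}}

```text
t: 9.38
eef_pos: [463.5, -343.3, 187.4]
tcp_rot: [-3.14, -0.001, 1.428]
ft_force: [0.4, -0.1, -1.1]
opening: 0.695
```

```bash
python3 - <<'E'
from h import *
for n in("side","top"):
    p,d=env.read_camera(n);cv2.imwrite(f"pics/{n}7.png",p[:,:,::-1])
    if n=="top":
        cv2.imwrite("pics/top7c.png",cv2.resize(p[130:270,130:390,::-1],None,fx=3,fy=3,interpolation=cv2.INTER_CUBIC))
E
```

```text
(no output)
```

View pics/side7.png

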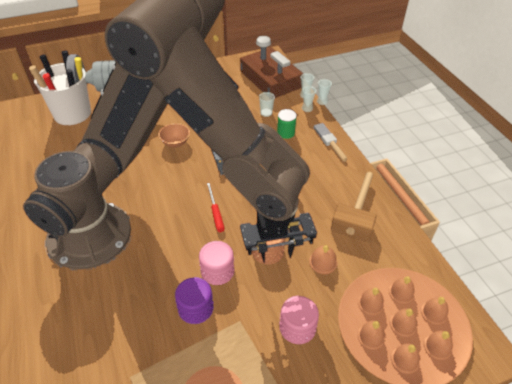

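View pics/top7c.png

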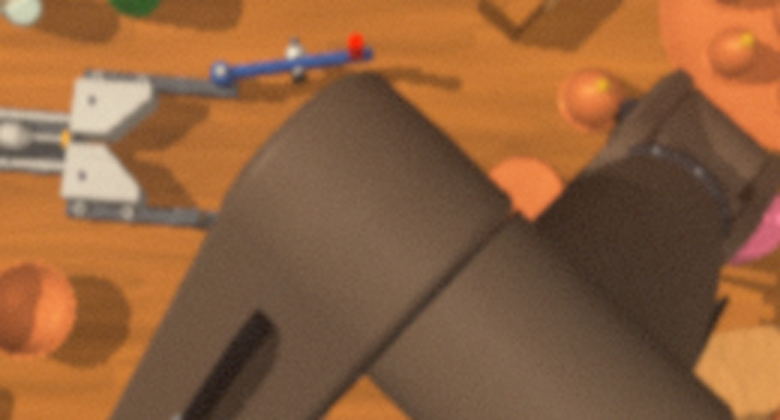

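Request:
{"method": "play_rows", "body": {"targets": [{"linear": [0, 0, 20], "turn": 0}, {"linear": [0, 0, 50], "turn": 0}, {"linear": [0, 0, 75], "turn": 0}, {"linear": [0, 0, 85], "turn": 0}, {"linear": [0, 0, 85], "turn": 0}]}}

```text
t: 10.1
eef_pos: [463.7, -343.9, 103.3]
tcp_rot: [-3.141, -0.0, 1.428]
ft_force: [-0.3, 0.8, 0.7]
opening: 0.695
```

```bash
python3 - <<'E'
from h import *
a=onz("top",130+357/3,130+44/3,102);b=onz("top",130+220/3,130+72/3,60);v=(a-b)[:2];print(a,b,np.hypot(*v),np.degrees(np.arctan2(v[1],v[0])))
p,d=env.read_camera("side")
cv2.imwrite("pics/side8.png",cv2.resize(p[190:310,190:340,::-1],None,fx=5,fy=5,interpolation=cv2.INTER_CUBIC))
E
```

```text
[648.93038396 -52.83995644 102.        ] [625.53397871 106.49685717  60.        ] 161.04537233276733 -81.64660210978569
```

View pics/side8.png

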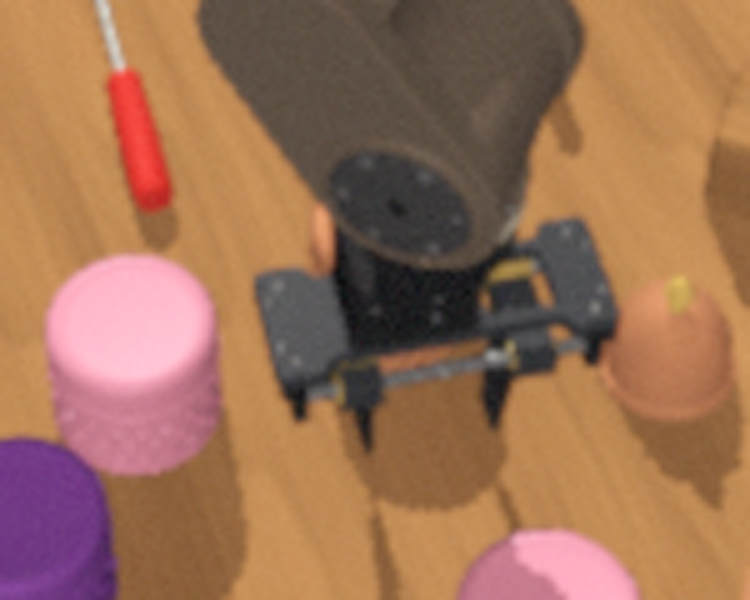

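Request:
{"method": "play_rows", "body": {"targets": [{"linear": [8, 0, 0], "turn": 0}, {"linear": [20, 0, 0], "turn": 0}, {"linear": [34, 0, 0], "turn": 0}, {"linear": [44, 0, 0], "turn": 0}, {"linear": [52, 0, 0], "turn": 0}, {"linear": [60, 0, 0], "turn": 0}, {"linear": [70, 0, 0], "turn": 0}, {"linear": [82, 0, 0], "turn": 0}, {"linear": [96, 0, 0], "turn": 0}, {"linear": [112, 0, 0], "turn": 0}, {"linear": [128, 0, 0], "turn": 0}, {"linear": [144, 0, 0], "turn": 0}, {"linear": [160, 0, 0], "turn": 0}, {"linear": [174, 0, 0], "turn": 0}, {"linear": [186, 0, 0], "turn": 0}, {"linear": [194, 0, 0], "turn": 0}, {"linear": [200, 0, 0], "turn": 0}, {"linear": [200, 0, 0], "turn": 0}]}}

```text
t: 12.4
eef_pos: [492.0, -145.5, 103.1]
tcp_rot: [-3.141, -0.0, 1.428]
ft_force: [-0.2, -0.3, -0.6]
opening: 0.692
```

```bash
python3 - <<'E'
from h import *
for n in("side","top"):
    p,d=env.read_camera(n);cv2.imwrite(f"pics/{n}9.png",p[:,:,::-1])
E
```

```text
(no output)
```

View pics/side9.png

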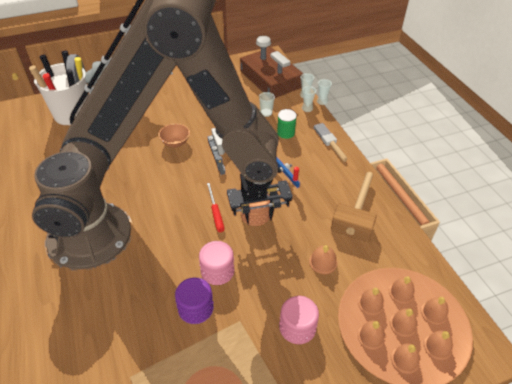

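View pics/top9.png

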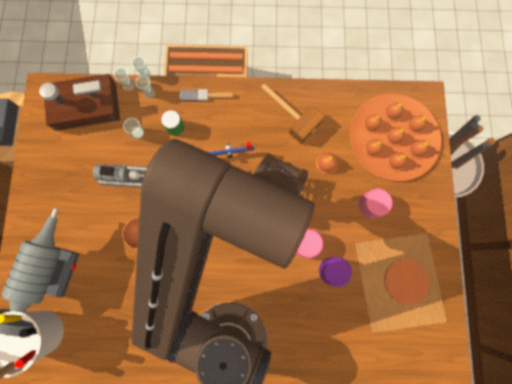

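Request:
{"method": "play_rows", "body": {"targets": [{"linear": [6, 0, 0], "turn": 0}, {"linear": [16, 0, 0], "turn": 0}, {"linear": [30, 0, 0], "turn": 0}, {"linear": [46, 0, 0], "turn": 0}, {"linear": [62, 0, 0], "turn": 0}, {"linear": [78, 0, 0], "turn": 0}, {"linear": [94, 0, 0], "turn": 0}, {"linear": [110, 0, 0], "turn": 0}, {"linear": [126, 0, 0], "turn": 0}, {"linear": [142, 0, 0], "turn": 0}, {"linear": [158, 0, 0], "turn": 0}, {"linear": [174, 0, 0], "turn": 0}, {"linear": [190, 0, 0], "turn": 0}, {"linear": [204, 0, 0], "turn": 0}, {"linear": [218, 0, 0], "turn": 0}, {"linear": [230, 0, 0], "turn": 0}, {"linear": [240, 0, 0], "turn": 0}, {"linear": [247, 0, 0], "turn": 0}, {"linear": [250, 0, 0], "turn": 0}, {"linear": [250, 0, 0], "turn": 0}]}}

```text
t: 15.0
eef_pos: [527.7, 101.6, 103.3]
tcp_rot: [3.141, -0.0, 1.428]
ft_force: [-0.2, 0.5, -0.9]
opening: 0.696
```

```bash
python3 - <<'E'
from h import *
for n,s in(("side",(70,220,150,330)),("top",(130,230,100,270))):
    p,d=env.read_camera(n)
    cv2.imwrite(f"pics/{n}10.png",cv2.resize(p[s[0]:s[1],s[2]:s[3],::-1],None,fx=4,fy=4,interpolation=cv2.INTER_CUBIC))
E
```

```text
(no output)
```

View pics/side10.png

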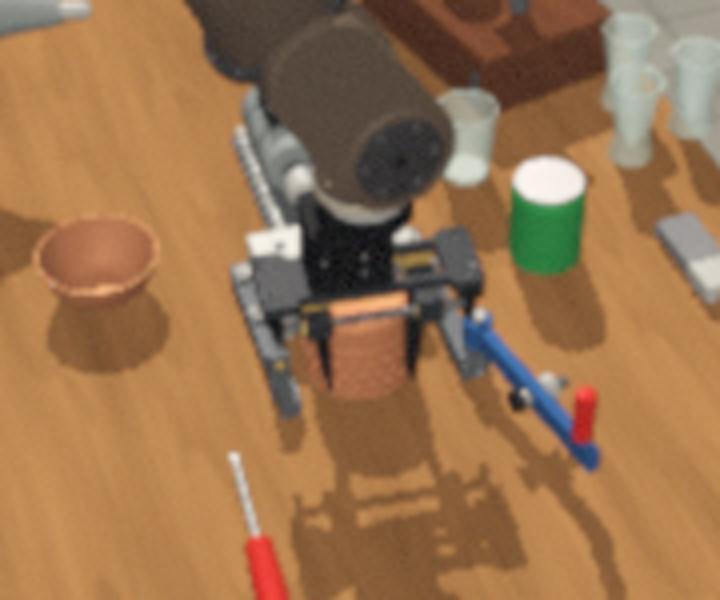

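View pics/top10.png

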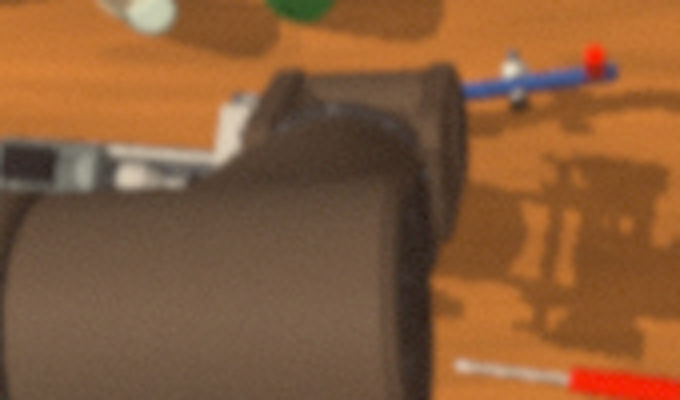

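Request:
{"method": "play_rows", "body": {"targets": [{"linear": [3, 1, 0], "turn": 0}, {"linear": [7, 2, 0], "turn": 0}, {"linear": [11, 3, 0], "turn": 0}, {"linear": [14, 3.5, 0], "turn": 0}, {"linear": [14, 3.5, 0], "turn": 0}]}}

```text
t: 15.72
eef_pos: [533.3, 115.2, 103.2]
tcp_rot: [3.141, -0.0, 1.428]
ft_force: [1.0, -0.2, -0.2]
opening: 0.695
```

Request:
{"method": "play_rows", "body": {"targets": [{"linear": [-6, 0, 0], "turn": 0}, {"linear": [-20, 0, 0], "turn": -0.02}, {"linear": [-35, 0, 0], "turn": -0.057}, {"linear": [-45, 0, 0], "turn": -0.057}, {"linear": [-45, 0, 0], "turn": -0.057}]}}

```text
t: 16.35
eef_pos: [526.8, 69.7, 103.3]
tcp_rot: [3.142, -0.0, 1.483]
ft_force: [0.3, -0.1, 0.2]
opening: 0.694
```

Request:
{"method": "play_rows", "body": {"hand": 0, "targets": [{"linear": [0, 0, 0], "turn": 0}, {"linear": [0, 0, 0], "turn": 0}, {"linear": [0, 0, 0], "turn": 0}, {"linear": [0, 0, 0], "turn": 0}, {"linear": [0, 0, 0], "turn": 0}, {"linear": [0, 0, 0], "turn": 0}]}}

```text
t: 17.1
eef_pos: [526.7, 70.4, 103.2]
tcp_rot: [3.142, -0.0, 1.485]
ft_force: [-0.4, 0.3, -0.5]
opening: 0.119
```

```bash
python3 - <<'E'
from h import *
for n,s in(("side",(70,220,150,330)),("top",(130,230,100,270))):
    p,d=env.read_camera(n)
    cv2.imwrite(f"pics/{n}11.png",cv2.resize(p[s[0]:s[1],s[2]:s[3],::-1],None,fx=4,fy=4,interpolation=cv2.INTER_CUBIC))
E
```

```text
(no output)
```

View pics/side11.png

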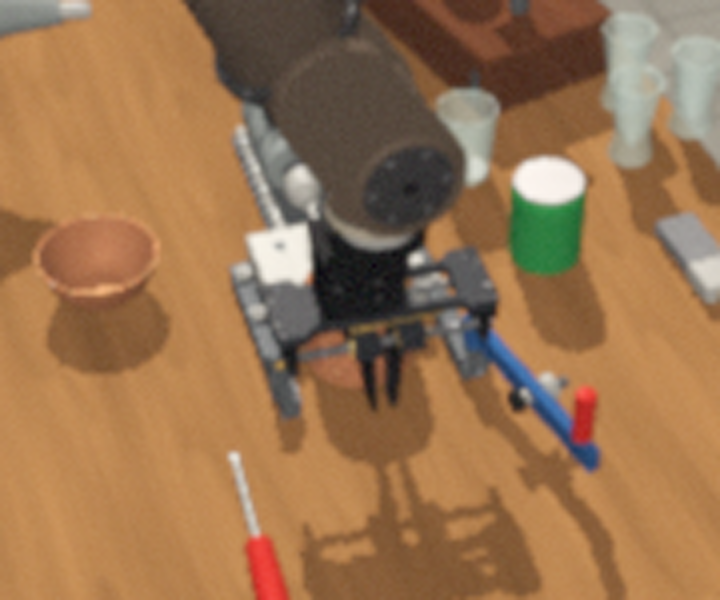

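Request:
{"method": "play_rows", "body": {"targets": [{"linear": [8, 4, 0], "turn": 0}, {"linear": [18, 5, 0], "turn": 0}, {"linear": [26, 5, 0], "turn": 0}, {"linear": [31, 5, 0], "turn": 0}, {"linear": [35, 5, 0], "turn": 0}, {"linear": [39, 5, 0], "turn": 0}, {"linear": [42, 5, 0], "turn": 0}, {"linear": [42, 5, 0], "turn": 0}]}}

```text
t: 18.2
eef_pos: [535.4, 112.0, 103.2]
tcp_rot: [3.141, -0.0, 1.485]
ft_force: [-0.1, -0.7, -0.1]
opening: 0.003
```

Request:
{"method": "play_rows", "body": {"targets": [{"linear": [2, 0, 0], "turn": 0}, {"linear": [3, 0, 0], "turn": 0}, {"linear": [3, 0, 0], "turn": 0}]}}

```text
t: 18.58
eef_pos: [535.6, 114.8, 103.2]
tcp_rot: [3.142, -0.0, 1.485]
ft_force: [-0.4, -0.4, 0.1]
opening: 0.003
```

Request:
{"method": "play_rows", "body": {"targets": [{"linear": [1, 0, 0], "turn": 0}, {"linear": [2, 0, 0], "turn": 0}, {"linear": [2, 0, 0], "turn": 0}]}}

```text
t: 18.95
eef_pos: [535.8, 116.8, 103.2]
tcp_rot: [3.141, -0.0, 1.485]
ft_force: [-0.1, -1.2, 0.8]
opening: 0.006
```

Request:
{"method": "play_rows", "body": {"targets": [{"linear": [1, 0, 0], "turn": 0}, {"linear": [2, 0, 0], "turn": 0}, {"linear": [2, 0, 0], "turn": 0}]}}

```text
t: 19.32
eef_pos: [536.7, 118.1, 103.4]
tcp_rot: [3.14, 0.0, 1.485]
ft_force: [2.9, -9.5, -0.8]
opening: 0.01
```

Request:
{"method": "play_rows", "body": {"targets": [{"linear": [1, 0, 0], "turn": 0}, {"linear": [2, 0, 0], "turn": 0}, {"linear": [2, 0, 0], "turn": 0}]}}

```text
t: 19.7
eef_pos: [537.6, 118.8, 103.7]
tcp_rot: [3.138, 0.002, 1.485]
ft_force: [6.6, -23.4, 1.0]
opening: 0.006
```

```bash
python3 - <<'E'
from h import *
p,d=env.read_camera("side");s=(90,190,190,300)
cv2.imwrite(f"pics/side12.png",cv2.resize(p[s[0]:s[1],s[2]:s[3],::-1],None,fx=6,fy=6,interpolation=cv2.INTER_CUBIC))
E
```

```text
(no output)
```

View pics/side12.png

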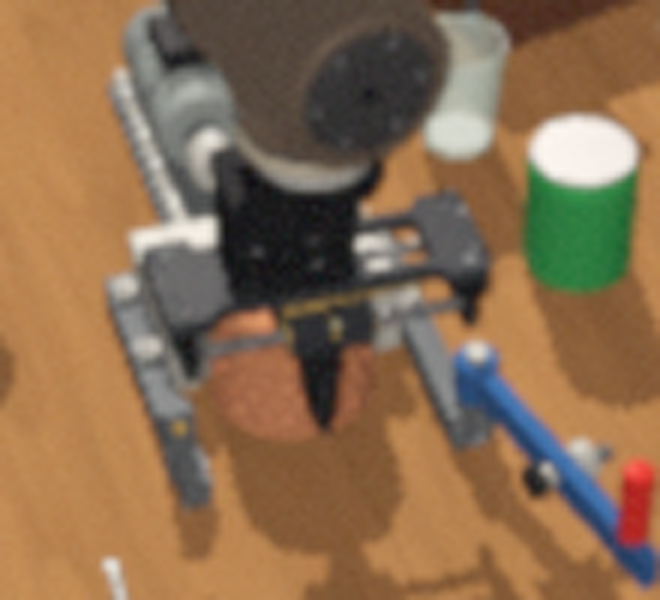

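Request:
{"method": "play_rows", "body": {"targets": [{"linear": [-4, 0, 0], "turn": 0}, {"linear": [-15, 0, 0], "turn": 0}, {"linear": [-40, 0, 0], "turn": 0}, {"linear": [-75, 0, -10], "turn": 0}, {"linear": [-115, 0, -40], "turn": 0}, {"linear": [-160, 0, -80], "turn": 0}, {"linear": [-210, 0, -100], "turn": 0}, {"linear": [-255, 0, -100], "turn": 0}, {"linear": [-280, 0, -100], "turn": 0}, {"linear": [-290, 0, -100], "turn": 0}, {"linear": [-290, 0, -100], "turn": 0}]}}

```text
t: 21.12
eef_pos: [511.0, -168.2, 203.1]
tcp_rot: [-3.141, -0.0, 1.484]
ft_force: [0.0, 0.9, 0.6]
opening: 0.002
```

```bash
python3 - <<'E'
from h import *
for n,s in(("side",(90,190,190,300)),("top",(130,230,80,230))):
    p,d=env.read_camera(n);np.save(n+"13.npy",d);cv2.imwrite(f"pics/{n}13f.png",p[:,:,::-1])
    cv2.imwrite(f"pics/{n}13.png",cv2.resize(p[s[0]:s[1],s[2]:s[3],::-1],None,fx=5,fy=5,interpolation=cv2.INTER_CUBIC))
    P=cloud(n,d);X,Y,Z=P[...,0],P[...,1],P[...,2]
    m=(Z>73)&(Z<87)&(abs(X-540)<70)&(abs(Y-175)<70)
    k,l,st,c=cv2.connectedComponentsWithStats(m.astype(np.uint8));i=1+st[1:,4].argmax()
    v,u=np.nonzero(l==i);W=np.array([onz(n,a,b,80)[:2] for a,b in zip(u,v)],np.float32)
    print(n,"pot",len(W),cv2.minEnclosingCircle(W),W.mean(0))
E
```

```text
side pot 192 ((530.956298828125, 166.5394287109375), 47.29557418823242) [523.1941 162.6299]
top pot 327 ((540.7169189453125, 177.61260986328125), 46.329708099365234) [554.9402  170.99007]
```

View pics/side13.png

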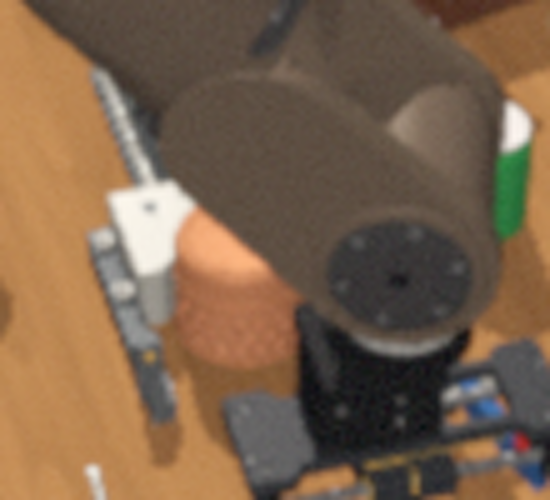

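View pics/top13.png

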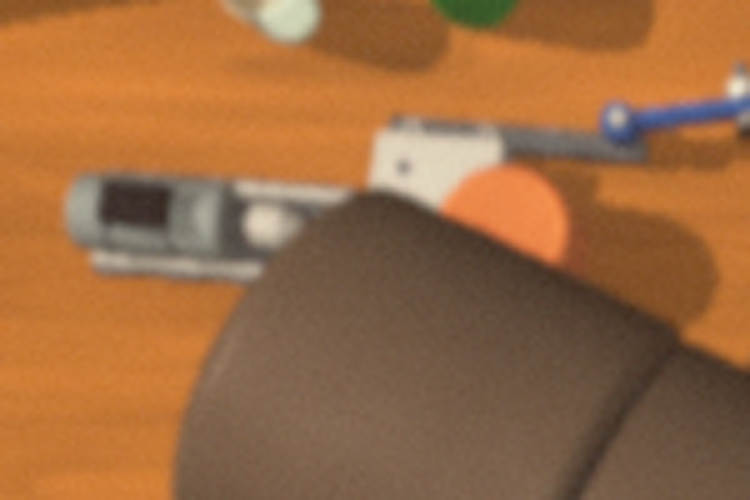

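Request:
{"method": "play_rows", "body": {"targets": [{"linear": [-20, -10, -10], "turn": 0}, {"linear": [-70, -33, -40], "turn": 0}, {"linear": [-120, -58, -70], "turn": 0}, {"linear": [-170, -82, -90], "turn": 0}, {"linear": [-220, -107, -90], "turn": 0}, {"linear": [-250, -122, -90], "turn": 0}, {"linear": [-260, -127, -90], "turn": 0}]}}

```text
t: 22.1
eef_pos: [362.0, -416.8, 293.0]
tcp_rot: [-3.142, -0.0, 1.484]
ft_force: [0.9, 0.0, 0.6]
opening: 0.004
```

```bash
cat > look.py <<'E'
from h import *
import sys
k=sys.argv[1]
for n,s in(("side",(90,190,190,300)),("top",(130,230,80,230))):
    p,d=env.read_camera(n);np.save(n+k+".npy",d);cv2.imwrite(f"pics/{n}{k}f.png",p[:,:,::-1])
    cv2.imwrite(f"pics/{n}{k}.png",cv2.resize(p[s[0]:s[1],s[2]:s[3],::-1],None,fx=5,fy=5,interpolation=cv2.INTER_CUBIC))
    P=cloud(n,d);X,Y,Z=P[...,0],P[...,1],P[...,2]
    m=(Z>74)&(Z<87)&(abs(X-540)<70)&(abs(Y-175)<70)
    kk,l,st,c=cv2.connectedComponentsWithStats(m.astype(np.uint8));i=1+st[1:,4].argmax()
    v,u=np.nonzero(l==i);W=np.array([onz(n,a,b,80)[:2] for a,b in zip(u,v)],np.float32)
    print(n,"pot",len(W),cv2.minEnclosingCircle(W),W.mean(0))
    m=(Z>46)&(Z<54)&(X>460)&(X<640)&(Y>150)&(Y<310)
    kk,l,st,c=cv2.connectedComponentsWithStats(m.astype(np.uint8))
    for i in range(1,kk):
        if st[i,4]>60:
            v,u=np.nonzero(l==i);W=np.array([onz(n,a,b,50)[:2] for a,b in zip(u,v)],np.float32)
            print(n,"block",len(W),W.mean(0),cv2.minAreaRect(W))
E
python3 look.py 14
```

```text
Traceback (most recent call last):
  File "look.py", line 9, in <module>
    kk,l,st,c=cv2.connectedComponentsWithStats(m.astype(np.uint8));i=1+st[1:,4].argmax()
                                                                       ~~~~~~~~~~~~~~~^^
ValueError: attempt to get argmax of an empty sequence
```

View pics/side14.png

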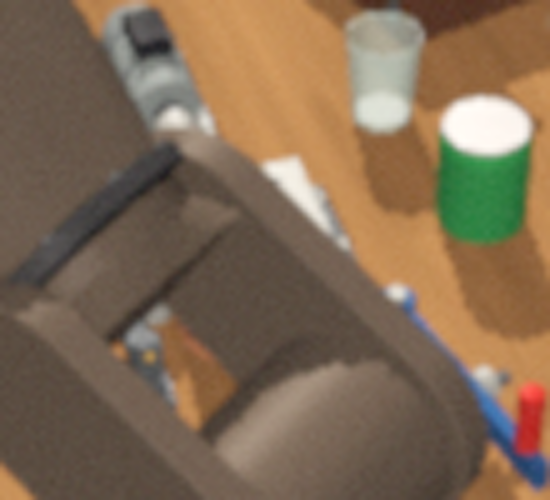

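```bash
sed -i 's/for n,s in(/for n,s in reversed((/; s/,230)))*:$/,230)))):/' look.py; sed -n 4p look.py; python3 look.py 15 2>/dev/null
```

```text
for n,s in reversed((("side",(90,190,190,300)),("top",(130,230,80,230)))):
top pot 556 ((540.247802734375, 177.8122100830078), 46.36424255371094) [540.1022  178.37012]
top block 660 [542.4391  244.93411] ((544.498291015625, 239.95468139648438), (92.52642059326172, 141.20506286621094), 87.92941284179688)
```

View pics/top15.png

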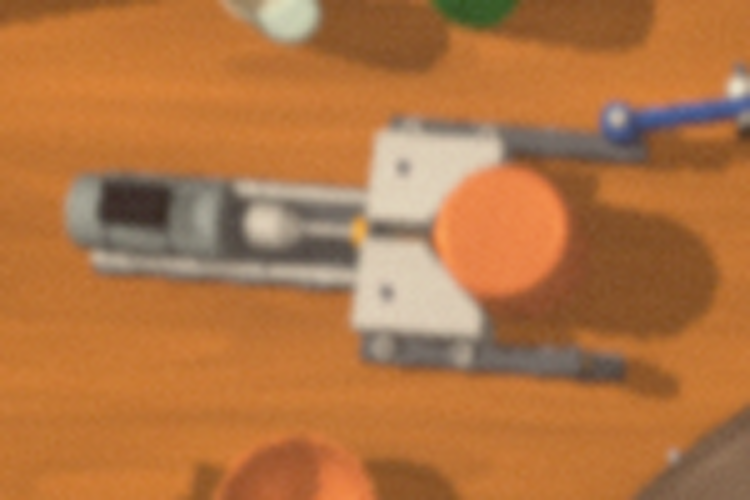

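Request:
{"method": "play_rows", "body": {"targets": [{"linear": [15, 2, 0], "turn": 0.05}, {"linear": [50, 7, 10], "turn": 0.1}, {"linear": [95, 13, 20], "turn": 0.16}, {"linear": [140, 19, 30], "turn": 0.23}, {"linear": [185, 25, 40], "turn": 0.3}, {"linear": [230, 32, 50], "turn": 0.37}, {"linear": [275, 38, 60], "turn": 0.44}, {"linear": [320, 44, 65], "turn": 0.5}, {"linear": [365, 50, 70], "turn": 0.56}, {"linear": [410, 56, 73], "turn": 0.62}, {"linear": [455, 62, 73], "turn": 0.68}, {"linear": [500, 69, 73], "turn": 0.73}, {"linear": [535, 73, 73], "turn": 0.77}, {"linear": [552, 76, 73], "turn": 0.785}, {"linear": [557, 76, 73], "turn": 0.785}, {"linear": [557, 76, 73], "turn": 0.785}]}}

```text
t: 24.25
eef_pos: [485.3, 132.6, 220.2]
tcp_rot: [-3.141, 0.0, 0.702]
ft_force: [0.4, -0.6, -1.3]
opening: 0.006
```

Request:
{"method": "play_rows", "body": {"targets": [{"linear": [1, 0, 20], "turn": 0}, {"linear": [1, 0, 50], "turn": 0}, {"linear": [1, 0, 80], "turn": 0}, {"linear": [1, 0, 95], "turn": 0}, {"linear": [1, 0, 95], "turn": 0}]}}

```text
t: 24.88
eef_pos: [486.5, 132.4, 124.8]
tcp_rot: [-3.141, 0.001, 0.699]
ft_force: [-0.1, -0.1, 0.7]
opening: 0.002
```

```bash
python3 - <<'E'
from h import *
p,d=env.read_camera("side");s=(90,190,190,300)
cv2.imwrite(f"pics/side16.png",cv2.resize(p[s[0]:s[1],s[2]:s[3],::-1],None,fx=6,fy=6,interpolation=cv2.INTER_CUBIC))
E
```

```text
(no output)
```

View pics/side16.png

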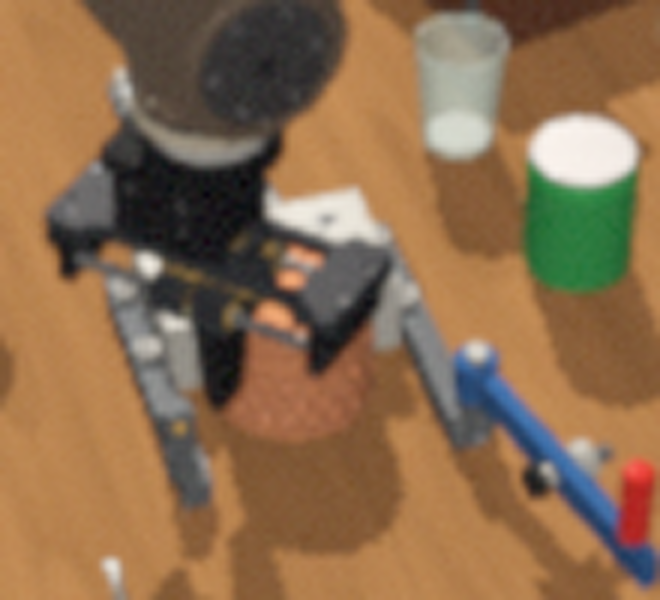

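Request:
{"method": "play_rows", "body": {"targets": [{"linear": [0, 0, 12], "turn": 0}, {"linear": [0, 0, 21], "turn": 0}, {"linear": [4, 0, 21], "turn": 0}, {"linear": [8, 0, 21], "turn": 0}, {"linear": [10, 0, 21], "turn": 0}, {"linear": [10, 0, 21], "turn": 0}]}}

```text
t: 25.68
eef_pos: [494.4, 139.3, 104.4]
tcp_rot: [3.141, -0.0, 0.7]
ft_force: [-0.2, -0.1, 0.2]
opening: 0.006
```

Request:
{"method": "play_rows", "body": {"targets": [{"linear": [1, 0, 0], "turn": 0}, {"linear": [2, 0, 0], "turn": 0}, {"linear": [2, 0, 0], "turn": 0}]}}

```text
t: 26.05
eef_pos: [495.7, 140.4, 104.3]
tcp_rot: [-3.141, 0.0, 0.7]
ft_force: [-1.4, -1.5, 1.0]
opening: 0.003
```

Request:
{"method": "play_rows", "body": {"targets": [{"linear": [1, 0, 0], "turn": 0}, {"linear": [1, 0, 0], "turn": 0}]}}

```text
t: 26.3
eef_pos: [495.8, 140.5, 104.3]
tcp_rot: [-3.141, 0.002, 0.7]
ft_force: [-5.4, -7.1, 5.3]
opening: 0.005
```

Request:
{"method": "play_rows", "body": {"targets": [{"linear": [1, 0, 0], "turn": 0}, {"linear": [1, 0, 0], "turn": 0}]}}

```text
t: 26.55
eef_pos: [495.8, 140.6, 104.3]
tcp_rot: [-3.14, 0.004, 0.7]
ft_force: [-7.5, -14.2, 8.8]
opening: 0.004
```

Request:
{"method": "play_rows", "body": {"targets": [{"linear": [-4, 0, 0], "turn": 0}, {"linear": [-12, 0, 0], "turn": 0}, {"linear": [-12, 0, -30], "turn": 0}, {"linear": [-12, 0, -65], "turn": 0}, {"linear": [-12, 0, -80], "turn": -0.08}, {"linear": [-6, 10, -85], "turn": -0.24}, {"linear": [2, 20, -85], "turn": -0.41}, {"linear": [10, 30, -85], "turn": -0.58}, {"linear": [20, 40, -85], "turn": -0.75}, {"linear": [30, 50, -85], "turn": -0.92}, {"linear": [40, 60, -85], "turn": -1.09}, {"linear": [50, 68, -85], "turn": -1.26}, {"linear": [56, 70, -85], "turn": -1.42}, {"linear": [56, 70, -85], "turn": -1.53}, {"linear": [56, 70, -85], "turn": -1.57}, {"linear": [56, 70, -85], "turn": -1.57}]}}

```text
t: 28.55
eef_pos: [585.1, 124.2, 189.1]
tcp_rot: [3.142, -0.0, 2.27]
ft_force: [-0.6, -0.3, 0.9]
opening: 0.006
```

Request:
{"method": "play_rows", "body": {"targets": [{"linear": [0, 0, 20], "turn": 0}, {"linear": [0, 0, 50], "turn": 0}, {"linear": [0, 0, 75], "turn": 0}, {"linear": [0, 0, 85], "turn": 0}, {"linear": [0, 0, 85], "turn": 0}]}}

```text
t: 29.18
eef_pos: [585.2, 124.2, 104.0]
tcp_rot: [-3.141, -0.0, 2.269]
ft_force: [-0.2, -0.6, -0.4]
opening: 0.004
```

Request:
{"method": "play_rows", "body": {"targets": [{"linear": [4, 0, 0], "turn": 0}, {"linear": [8, 0, 0], "turn": 0}, {"linear": [9, 0, 0], "turn": 0}, {"linear": [10, 0, 0], "turn": 0}, {"linear": [10, 0, 0], "turn": 0}]}}

```text
t: 29.8
eef_pos: [579.5, 131.5, 104.9]
tcp_rot: [3.14, 0.001, 2.27]
ft_force: [1.0, -5.5, 3.5]
opening: 0.003
```

Request:
{"method": "play_rows", "body": {"targets": [{"linear": [1, 0, 0], "turn": 0}, {"linear": [1, 0, 0], "turn": 0}]}}

```text
t: 30.05
eef_pos: [579.4, 131.6, 104.9]
tcp_rot: [3.14, 0.003, 2.27]
ft_force: [4.1, -10.1, 3.1]
opening: 0.002
```

Request:
{"method": "play_rows", "body": {"targets": [{"linear": [1, 0, 0], "turn": 0}, {"linear": [1, 0, 0], "turn": 0}]}}

```text
t: 30.3
eef_pos: [579.3, 131.7, 105.1]
tcp_rot: [3.139, 0.004, 2.27]
ft_force: [7.3, -16.1, 2.9]
opening: 0.005
```

Request:
{"method": "play_rows", "body": {"hand": 50, "targets": [{"linear": [-4, 0, 0], "turn": 0}, {"linear": [-14, 0, 0], "turn": 0}, {"linear": [-16, 0, -30], "turn": 0}, {"linear": [-16, 0, -70], "turn": 0}, {"linear": [-25, -3, -105], "turn": 0.05}, {"linear": [-55, -13, -110], "turn": 0.15}, {"linear": [-90, -28, -110], "turn": 0.27}, {"linear": [-125, -43, -110], "turn": 0.39}, {"linear": [-155, -55, -110], "turn": 0.48}, {"linear": [-180, -62, -110], "turn": 0.53}, {"linear": [-191, -65, -110], "turn": 0.53}, {"linear": [-191, -65, -110], "turn": 0.53}]}}

```text
t: 31.8
eef_pos: [650.8, -54.7, 214.0]
tcp_rot: [-3.141, -0.0, 1.741]
ft_force: [-0.4, -1.0, -0.2]
opening: 0.522
```

```bash
python3 look.py 17; python3 - <<'E'
from h import *
p=cv2.imread("pics/side17f.png");cv2.imwrite("pics/side17g.png",cv2.resize(p[110:220,200:320],None,fx=5,fy=5,interpolation=cv2.INTER_CUBIC))
E
```

```text
top pot 95 ((573.8582763671875, 181.0616455078125), 30.581615447998047) [573.7363  178.92235]
top block 168 [601.144  234.4628] ((598.8311767578125, 233.38192749023438), (88.53290557861328, 31.85338592529297), 86.51261901855469)
side pot 391 ((541.6438598632812, 171.89773559570312), 49.57684326171875) [543.22925 172.06302]
side block 338 [541.7568 246.0463] ((548.1259765625, 235.31260681152344), (94.87730407714844, 141.56483459472656), 86.20394134521484)
```

View pics/side17g.png

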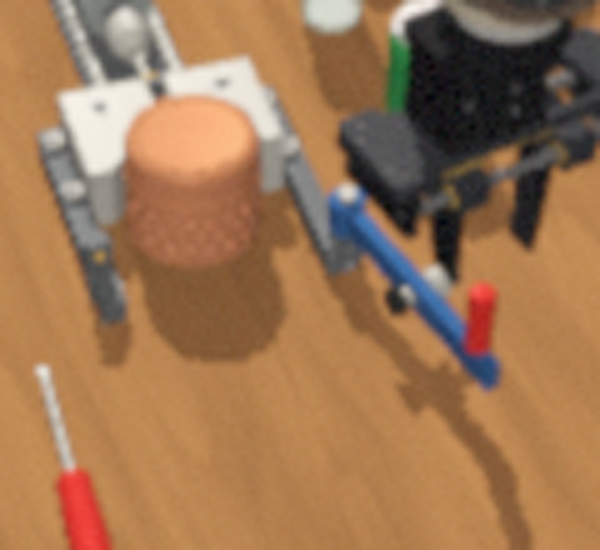

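View pics/top17.png

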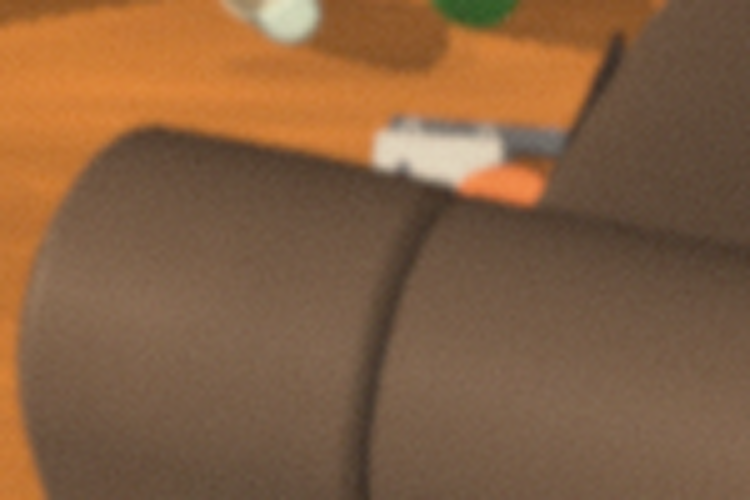

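```bash
python3 - <<'E'
from h import *
f=lambda X:(proj("side",X)-[200,110])*5
x=np.array([np.cos(1.741),np.sin(1.741)]);y=np.array([x[1],-x[0]]);c=np.array([650.8,-54.7])
for s in(-25,25,-37,37):
    print(s,[f([*(c+s*y+k*x),136.4]) for k in(-10,10)])
print(f([*c,136.4]),f([*c,102]),f([*(c+5*y),102]),f([*(c+5*x),102]))
print(onz("side",200+482/5,110+288/5,102))
E
```

```text
-25 [array([454.5, 282. ]), array([436.5, 262.5])]
25 [array([522.5, 253. ]), array([504., 234.])]
-37 [array([438., 289.]), array([420., 269.])]
37 [array([538.5, 246.5]), array([520., 227.])]
[479.5 257.5] [475.5 297.5] [482. 295.] [471. 293.]
[658.1145948  -48.25352011 102.        ]
```

Request:
{"method": "play_rows", "body": {"targets": [{"linear": [0, 0, 20], "turn": 0}, {"linear": [0, 0, 50], "turn": 0}, {"linear": [0, 0, 70], "turn": 0}, {"linear": [0, 0, 75], "turn": 0}, {"linear": [0, 0, 75], "turn": 0}]}}

```text
t: 32.52
eef_pos: [650.8, -54.0, 139.6]
tcp_rot: [3.141, -0.0, 1.741]
ft_force: [-0.5, 0.1, 0.5]
opening: 0.527
```

Request:
{"method": "play_rows", "body": {"hand": 26, "targets": [{"linear": [0, 0, 0], "turn": 0}, {"linear": [0, 0, 0], "turn": 0}, {"linear": [0, 0, 0], "turn": 0}, {"linear": [0, 0, 0], "turn": 0}]}}

```text
t: 33.02
eef_pos: [650.7, -54.6, 139.4]
tcp_rot: [3.141, 0.0, 1.74]
ft_force: [1.2, -0.4, 0.4]
opening: 0.276
```

Request:
{"method": "play_rows", "body": {"targets": [{"linear": [-1, -8, 0], "turn": 0.05}, {"linear": [0, -19, 0], "turn": 0.12}, {"linear": [4, -36, 0], "turn": 0.22}, {"linear": [9, -54, 0], "turn": 0.35}, {"linear": [17, -72, 0], "turn": 0.47}, {"linear": [28, -89, 0], "turn": 0.59}, {"linear": [40, -104, 0], "turn": 0.71}, {"linear": [54, -118, 0], "turn": 0.84}, {"linear": [69, -130, 0], "turn": 0.96}, {"linear": [86, -140, 0], "turn": 1.08}, {"linear": [104, -147, 0], "turn": 1.2}, {"linear": [123, -153, 0], "turn": 1.32}, {"linear": [142, -156, 0], "turn": 1.45}, {"linear": [153, -157, 0], "turn": 1.52}, {"linear": [158, -157, 0], "turn": 1.55}, {"linear": [158, -157, 0], "turn": 1.55}]}}

```text
t: 35.02
eef_pos: [469.4, 74.9, 139.4]
tcp_rot: [-3.142, -0.0, 0.19]
ft_force: [-0.9, -1.0, 0.1]
opening: 0.272
```

```bash
python3 - <<'E'
from h import *
p,d=env.read_camera("side");s=(90,200,190,310)
cv2.imwrite(f"pics/side18.png",cv2.resize(p[s[0]:s[1],s[2]:s[3],::-1],None,fx=5,fy=5,interpolation=cv2.INTER_CUBIC))
E
```

```text
(no output)
```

View pics/side18.png

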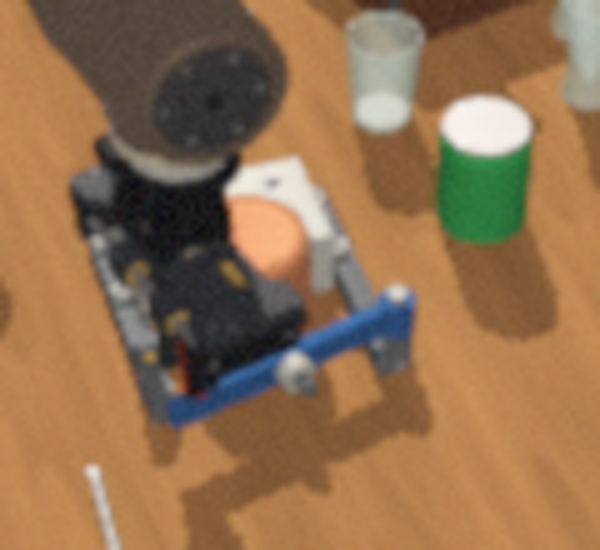

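Request:
{"method": "play_rows", "body": {"targets": [{"linear": [0, -6, 0], "turn": 0.03}, {"linear": [1, -14, 0], "turn": 0.09}, {"linear": [2, -25, 0], "turn": 0.16}, {"linear": [3, -30, 0], "turn": 0.19}, {"linear": [4, -33, 0], "turn": 0.21}, {"linear": [5, -36, 0], "turn": 0.23}, {"linear": [5, -36, 0], "turn": 0.23}]}}

```text
t: 35.95
eef_pos: [467.5, 111.0, 139.2]
tcp_rot: [-3.141, -0.0, -0.04]
ft_force: [-0.9, -0.7, -0.6]
opening: 0.273
```

Request:
{"method": "play_rows", "body": {"targets": [{"linear": [0, -2, 0], "turn": 0.01}, {"linear": [1, -4, 0], "turn": 0.03}, {"linear": [1, -4, 0], "turn": 0.03}]}}

```text
t: 36.33
eef_pos: [468.5, 115.1, 139.1]
tcp_rot: [-3.142, 0.0, -0.071]
ft_force: [-2.0, -2.5, -1.2]
opening: 0.273
```

Request:
{"method": "play_rows", "body": {"targets": [{"linear": [0, -2, 0], "turn": 0}, {"linear": [0, -3, 0], "turn": 0}, {"linear": [0, -3, 0], "turn": 0}]}}

```text
t: 36.7
eef_pos: [468.6, 118.0, 139.1]
tcp_rot: [3.141, 0.001, -0.07]
ft_force: [-3.7, -4.1, -0.1]
opening: 0.277
```

Request:
{"method": "play_rows", "body": {"targets": [{"linear": [0, -2, 0], "turn": 0}, {"linear": [0, -2, 0], "turn": 0}]}}

```text
t: 36.95
eef_pos: [468.6, 120.0, 139.1]
tcp_rot: [3.141, 0.001, -0.07]
ft_force: [-4.1, -4.5, 0.5]
opening: 0.275
```

Request:
{"method": "play_rows", "body": {"targets": [{"linear": [0, -2, 0], "turn": 0}, {"linear": [0, -2, 0], "turn": 0}]}}

```text
t: 37.2
eef_pos: [468.6, 120.5, 139.1]
tcp_rot: [3.139, 0.002, -0.069]
ft_force: [-4.1, -22.9, 1.5]
opening: 0.272
```

Request:
{"method": "play_rows", "body": {"targets": [{"linear": [0, -2, 0], "turn": 0}, {"linear": [0, -2, 0], "turn": 0}]}}

```text
t: 37.45
eef_pos: [468.7, 121.0, 139.0]
tcp_rot: [3.137, 0.003, -0.069]
ft_force: [-3.1, -42.5, 3.1]
opening: 0.274
```

Request:
{"method": "play_rows", "body": {"hand": 50, "targets": [{"linear": [0, 4, 0], "turn": 0}, {"linear": [0, 7, 0], "turn": 0}, {"linear": [0, 7, 0], "turn": 0}, {"linear": [0, 7, -10], "turn": 0}, {"linear": [0, 7, -40], "turn": 0}, {"linear": [0, 7, -80], "turn": 0}, {"linear": [0, 30, -110], "turn": 0}, {"linear": [0, 70, -120], "turn": 0}, {"linear": [0, 115, -130], "turn": 0}, {"linear": [0, 160, -130], "turn": 0}, {"linear": [0, 205, -130], "turn": 0}, {"linear": [0, 250, -130], "turn": 0}, {"linear": [0, 290, -130], "turn": 0}, {"linear": [0, 325, -130], "turn": 0}, {"linear": [0, 355, -130], "turn": 0}, {"linear": [0, 380, -130], "turn": 0}, {"linear": [0, 390, -130], "turn": 0}, {"linear": [0, 390, -130], "turn": 0}]}}

```text
t: 39.7
eef_pos: [441.9, -264.9, 269.4]
tcp_rot: [-3.141, -0.0, -0.071]
ft_force: [-0.2, 0.3, -0.6]
opening: 0.523
```

```bash
python3 look.py 19
```

```text
top pot 560 ((539.998779296875, 178.02734375), 46.41075897216797) [540.2765  178.13101]
top block 631 [542.7968 245.8412] ((544.574462890625, 237.29962158203125), (88.1069107055664, 141.1195068359375), 86.17374420166016)
side pot 5 ((473.3995361328125, 105.8560791015625), 4.1292572021484375) [472.63638  105.631546]
```

View pics/side19f.png

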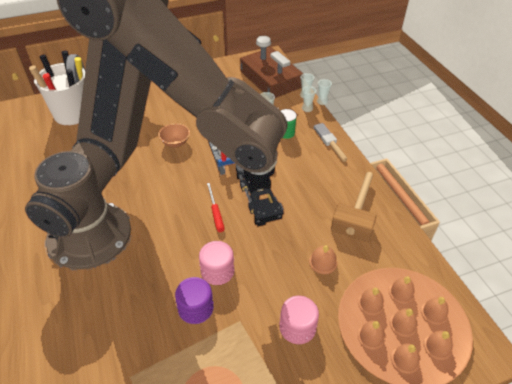

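View pics/top19.png

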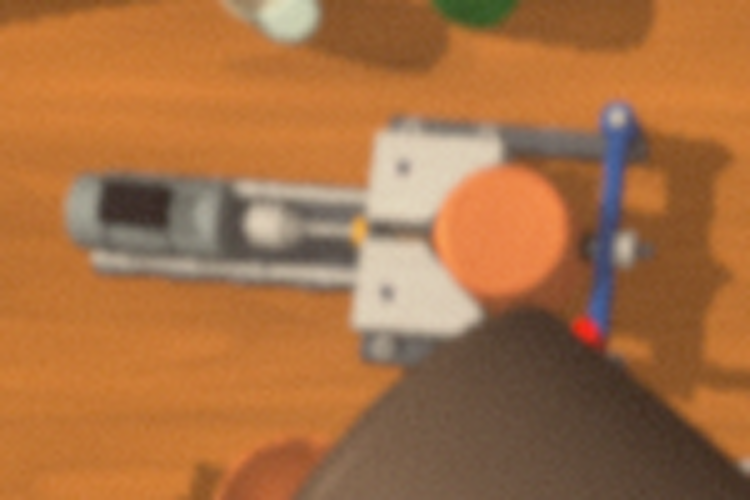

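```bash
python3 - <<'E'
from h import *
a=onz("top",80+587/5,130+330/5,102);b=onz("top",80+617/5,130+117/5,60);v=(a-b)[:2];print(a,b,np.hypot(*v),np.degrees(np.arctan2(v[1],v[0]))%360)
print(np.hypot(*(a[:2]-[540,178])), np.hypot(*(b[:2]-[540,178])),"expect 96.2, 111.6")
E
```

```text
[469.08517752 113.70229786 102.        ] [627.71634727 106.35971517  60.        ] 158.80101239589126 177.3498339833125
95.72411685876611 113.2540859711401 expect 96.2, 111.6
```

```bash
python3 -c "
from cell import env
print(env.job_done(), env.state()['t'])"
```

```text
the job is handed in; nothing more can be done
the job is handed in; nothing more can be done
```

The copper pot is in the V-block with the clamp bar shut on it, and I handed the job in at about 40 s of the 72 s allowed. No verdict came back.

**What I did**
- **Opening the bar:** I caged the red handle between the fingers and swung the bar from about 0.23 rad, where it started slightly open, to about 1.8 rad.
- **Sliding the pot:** I pushed the pot along the bench with the fingers open around it, then with closed fingers for the last few millimetres.
- **Seating the pot:** The straight push ended with the pot still sliding along one face. I then pressed it along each V face in turn, with about 16 to 18 N. It did not move either time, which I take as contact with both faces.
- **Shutting the bar:** I swung the bar back to its stop, let go and moved the arm clear.

**Last checks**
- **Pot position:** The top camera put the pot at (540, 178) mm before and after clamping, so clamping did not move it. Its distances to the handle and hinge were 95.7 and 113.3 mm, against 96.2 and 111.6 mm expected, which agrees to about 2 mm.
- **Bar angle:** The bar measured about 2° off my estimate of fully shut, which is near pixel noise. It had stopped firmly against its stop.
- **Pad not seen:** I judged the pad's hold on the pot only from these positions, since I did not look at the pad up close.
- **Force at the stop:** The wrist force rose to about 43 N, pressed through a fingertip. That is over the 40 N limit set for the arm and gripper body, but it was fingertip contact and well under the 120 N wrist limit.
- **Camera disagreement:** The two cameras disagreed by 3 to 7 mm, and I corrected for that using the robot's own base and fingers.
- **Other things on the bench:** None looked moved in the last pictures, though the arm hid part of each view.

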